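Open a blower and turn its impeller once by hand

ROBOT

A 7-joint arm with a two-finger parallel gripper is mounted at the origin on a cart in front of the work surface, level with it; the furniture and walls round the work are solid. World frame = base frame: x ahead of the robot, y to its left, z up, the work surface at z = 0. Lengths are in mm, angles in rad, forces in N, time in s.
With the tool pointing down it reaches from about 425 to 875 mm from the base axis. Payload 4.7 kg.
Tool frame: the origin (TCP) lies where the fingers leave the gripper's body, on its centre line; the fingertips stand 70 mm ahead of it and the grasp point (between the pads) lies 51 mm ahead of it; z points along the fingers, y is the line along which they close (so a half turn about z gives the same grasp; the last joint's range is limited). The gripper opens to 87 mm and grips with 3 to 60 N. Pads are 19 mm wide; open, the fingers measure 117 mm over their backs; the gripper's body (75 mm by 190 mm) begins 51 mm behind the grasp point.
Start: joints at [-1.124, 0.321, -0.07, 1.45, 0.023, 1.371, -0.057], TCP at [272.643, 590.071, 292.287] pointing down, gripper open.
Joint ranges: [-2.86, 2.86], [-0.3, 2.09], [-1.38, 1.24], [0.06, 2.45], [-1.56, 4.7], [0.09, 2.05], [-2.69, 2.69]. Speed limits (rad/s): [2.57, 2.57, 3.14, 3.14, 3.14, 3.14, 3.14].

INTERFACE

Orientations are given as a unit quaternion [w, x, y, z].
In Python, from bench import arm gives the robot as it stands. The module is installed in compiled form; this text tells all that it offers.
- The arm moves only by the shell command python3 -m pendant 'ROWS' [FORCE]. ROWS is JSON, a list of rows, each an object with "delta_rot": the turn, a rotation vector about the world's x, y, z in units of 45 degrees (1.0 is 45 degrees), a list of three; "travel": the shift along the world's x, y, z in units of 400 mm (1.0 is 400 mm), a list of three; "grip": the closure, from -1 (fully open) to 1 (shut). A call has 1 to 8 rows; each row is the pose to reach, as a shift and turn from the pose commanded when the call began; what a row does not reach only later rows make up. A row lasts 1/8 s, in which the tool goes at most 62.5 mm and 10.7 degrees, less where a joint would pass 70% of its speed; a pose out of reach is approached as far as the arm can. A call with a number of a shift or a turn outside -1 to 1 is refused whole. A call with a gripper value outside its range is refused whole. The fingers move at their own pace and stop on an object; FORCE is the grip in N (left out, the last holds). Time passes only in rows, so rows that repeat a pose let the fingers close. It gives the time, the measured TCP pose, the force, the opening and the grip force at its end, in the units of the state.
- arm.get_obs(): the state, without advancing time (a new reading comes with each control period).
- arm.camera(name): name is "scene" or "top"; returns a dict with "img" (480x640x3 uint8, blue, green, red), "fx", "fy", "cx", "cy" (pixels), "distortion" ([k1, k2, p1, p2, k3] as OpenCV has them; the pictures are not rectified), "extrinsics" (4x4, takes a point from camera to world coordinates). Camera axes: x right, y down, z forward; pixel columns grow to the right and rows downward; lengths in mm; the calibration is good to about 2 mm. A picture is of the moment at which its call begins. There is no depth.
- arm.sign_off(): hands the job in; it is judged then, once.
The state is a dict: "time": time; "joints": joint angles; "dq": joint speeds; "joint_efforts": joint torques, N m; "tcp_pos": TCP position; "tcp_rot": TCP orientation; "contact_force": force on the tool from outside, world axes, zero at the start; "wrist_torque": the same for the moment, N m; "width": finger opening in mm; "finger_force": force on a finger pad.
Only numpy, scipy, OpenCV 4.12 (cv2) and the standard library are available. Lean on these libraries where they do the work, as an engineer would, in place of code of your own. Each camera call takes 0.05 s, during which the arm holds its last target. There are 200 camera calls.

TASK

Check that the small blower runs freely: lift the loose lid off the blue housing by its black knob and set it down gently, knob up, on the middle of the round cork pad. Then push the impeller inside by its vanes one full turn counter-clockwise (seen from above) and leave the red vane back at the yellow pointer where it started. Keep the lid upright and leave the aluminium block, the vee block and the brown jar where they are.

Things in the scene. Friction and masses are not known exactly. Their poses are not given: they have to be found in the camera images.
- housing: Blue round blower housing, fixed to the bench, open at the top under the lid: 150 mm outside, 140 mm inside, rim 70 mm above the bench. Origin at the centre of its underside, on the bench, on the impeller's axis; z up. Its x axis points to the small yellow pointer that sticks out 8 mm from the outside of the rim. Place and yaw differ every time.
- impeller (a joint): Angle of the impeller in the housing, rad, about the housing's vertical axis; counter-clockwise seen from above is positive; 0 at the start, with the red vane at the yellow pointer; one full turn is 6.283. It turns with slight friction (about 1.5 N at 40 mm radius), stays where it is left, and can be reached only with the lid off.
- impeller_hub (a point): Top of the impeller's hub, on the axis, 54 mm above the bench; turns with the impeller, x along the red vane. Hub 28 mm across. Four flat radial vanes 90 degrees apart, the one at angle 0 red, the others bare aluminium; each 4 mm thick, from 12 to 62 mm off the axis, upper edge 47 mm, lower edge 13 mm above the bench (on a disc).
- lid: Loose round steel lid, 146 mm across, about 0.35 kg. It lies on the housing's rim, held from shifting by a register ring 132 mm across and 8 mm deep that hangs loosely inside the rim (4 mm play all round). Origin at the centre of the underside of the register ring (62 mm above the bench at the start, 6 mm when it lies on the pad); z up through the knob. The plate is from 8 to 15 mm above the origin.
- lid_knob (a point): Centre of the round black knob on the lid, 38 mm above the lid's origin. The knob is 34 mm across and 24 mm high (26 to 50 mm above the lid's origin), on a neck 16 mm across.
- pad_centre (a point): Centre of the upper face of the round cork pad, 160 mm across and 6 mm thick, fixed on the bench. The pad is on the left or the right of the housing, in changing places.
- alu_block_mid (a point): Centre of a bystander: bare aluminium block, 45x60x32 mm, behind the work. Leave it alone.
- v_block_mid (a point): Centre of a bystander: grey steel vee block, 50x60x40 mm, behind the work. Leave it alone.
- brown_jar_mid (a point): Centre of a bystander: brown jar with black lid, 58 mm across and 89 mm high, at the left front. Leave it alone.
- capstan_unit: Green tailstock with four long spokes with black ball knobs, 321 mm high, fixed at the right rear of the work; not used. Origin at the centre of its underside. Its spokes reach 94 mm forward (-x) and 160 mm to the left (+y) of the origin: an arm that swings in from the right must pass in front of it or over it. In front of it stands a low machine vice (112 mm high).

How it is judged (in metres and radians):
On the way, in this order (a step that is already met when the one before it is completed fails the run):
1. the lid lies knob up on the cork pad, let go (horizontal distance between lid and pad_centre below 0.035 m and z of lid in the frame of pad_centre below 0.006 m and angle between lid's own z axis and vertical below 0.1 rad and linear speed of lid below 0.03 m/s and contact force between lid and the fingers below 0.1 N), for 0.2 s.
2. the impeller has made one full turn counter-clockwise, its red vane back at the pointer (value of joint impeller between 6.0632 and 6.5032 rad and velocity of joint impeller between -0.1 and 0.1 rad/s), for 0.1 s.
At the end, for the whole second after the job is handed in: The lid lies flat (within 0.1 rad), knob up, on the cork pad with its centre within 35 mm of the pad's centre, at rest and let go; the impeller has been turned counter-clockwise through one full turn and stands still with the red vane within 0.22 rad of the yellow pointer (joint 6.283 +- 0.22) (all of step 1 and all of step 2); the robot touches nothing.
It fails at once if the lid is tipped more than 0.5 rad (angle between lid's own z axis and vertical above 0.5 rad).
It fails at once if the lid is dropped: it falls free of the fingers at more than 0.7 m/s (a drop of over about 25 mm) (linear speed of lid above 0.7 m/s and contact force between lid and the fingers below 0.1 N).
It fails at once if the impeller is turned backwards (clockwise) more than 0.5 rad from its start (value of joint impeller below -0.5 rad).
It fails at once if the aluminium block, the vee block or the brown jar is moved more than 30 mm (distance of any of alu_block_mid, v_block_mid, brown_jar_mid from where it was at the start of the episode above 0.03 m).
It also fails if it takes over 62 s, if anything falls off the work surface, if the arm or the gripper's body presses on something with over 40 N, if the wrist force passes 120 N, or if a joint passes its speed limit or range.

## Working session

There is one attempt and no reset: what is moved stays moved. The work goes in short steps, Python scripts to look and compute and a shell command to move; the robot and the scene stay as the last step left them, time stands still between calls to the robot, and variables do not carry over. Pictures are saved under pics/ and viewed, at most 10 in all, crops included, and the job is handed in when it is done.

```bash
mkdir -p pics
cat > h.py <<'E'
import cv2, numpy as np
from bench import arm
def cam(n):
    c=arm.camera(n); c['K']=np.array([[c['fx'],0,c['cx']],[0,c['fy'],c['cy']],[0,0,1.]]); c['D']=np.array(c['distortion'],float); c['E']=np.array(c['extrinsics']); return c
def ray(c,p,z):
    u=cv2.undistortPoints(np.array(p,float).reshape(-1,1,2),c['K'],c['D']).reshape(-1,2)
    d=np.c_[u,np.ones(len(u))]@c['E'][:3,:3].T; o=c['E'][:3,3]
    return o+d*((z-o[2])/d[:,2])[:,None]
E
python3 - <<'E'
from h import *
for n in('scene','top'):
    c=cam(n); cv2.imwrite(f'pics/{n}0.png',c['img']); print(n,c['E'].round(3).tolist(),c['fx'])
o=arm.get_obs(); print(o['time'],o['tcp_pos'],o['tcp_rot'],o['width'],o['contact_force'])
E
```

```text
scene [[0.88, -0.24, 0.409, 16.943], [-0.474, -0.489, 0.732, -885.809], [0.024, -0.839, -0.544, 817.382], [0.0, 0.0, 0.0, 1.0]] 517.3988725485198
top [[0.017, -0.995, 0.103, 416.482], [-1.0, -0.018, -0.003, 92.38], [0.005, -0.102, -0.995, 1418.335], [0.0, 0.0, 0.0, 1.0]] 538.61263188294
0.1 [272.48582318 589.73051666 291.29005445] [-1.24335023e-04  2.14686129e-01  9.76682733e-01 -8.30649444e-04] 87.11424357377854 [ 0.10283371  0.81297003 -0.40810351]
```

View pics/top0.png

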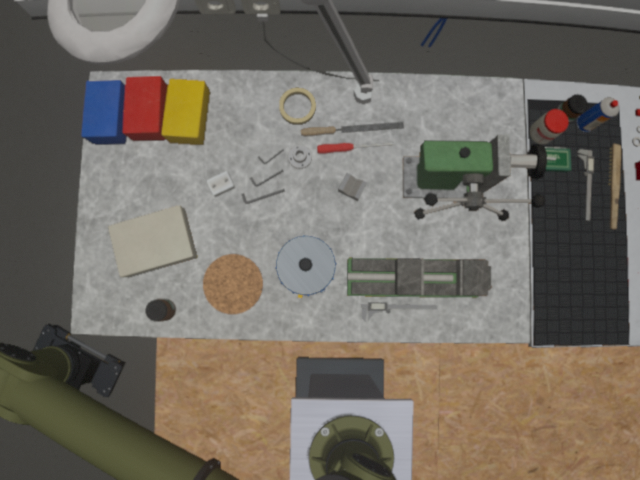

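View pics/scene0.png

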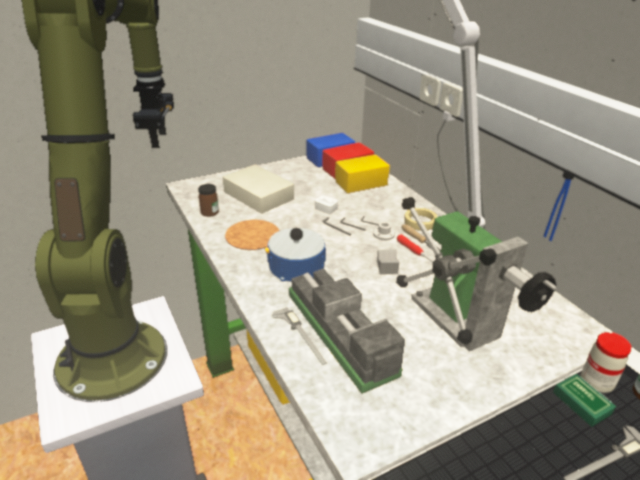

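The top view shows the lid at about (306,265) with its knob at (305,264), the cork pad at (233,283) on the left, the pointer near (298,296) and the jar at (160,310). The vice starts just right of the housing, at x≈348. Next I measure these with masks.

Run:
```python
from h import *
c=cam('top'); im=c['img']; hsv=cv2.cvtColor(im,cv2.COLOR_BGR2HSV)
def big(m,x0,x1,y0,y1):
    k=np.zeros_like(m);k[y0:y1,x0:x1]=m[y0:y1,x0:x1]
    return max(cv2.findContours(k,cv2.RETR_EXTERNAL,cv2.CHAIN_APPROX_NONE)[0],key=cv2.contourArea)
def show(n,ct,z):
    P=ray(c,ct.reshape(-1,2),z)[:,:2]; (x,y),r=cv2.minEnclosingCircle(P.astype(np.float32)); e=cv2.fitEllipse(P.astype(np.float32))
    print(n,'minc',round(x),round(y),'d',round(2*r),'ell',np.round(e[0],1),np.round(e[1],1))
show('pad',big(cv2.inRange(hsv,(5,70,60),(22,255,255)),195,272,245,322),6)
show('knob',big(cv2.inRange(hsv,(0,0,0),(180,255,70)),290,320,250,280),108)
show('lid',big(cv2.inRange(hsv,(95,20,110),(125,110,255)),265,345,225,305),77)
y=cv2.inRange(hsv,(15,110,110),(35,255,255)); y[:285]=0;y[305:]=0;y[:,:280]=0;y[:,320:]=0
q=np.argwhere(y)[:,::-1]; print(q.tolist()); print(ray(c,[q.mean(0)],68))
cv2.imwrite('pics/z.png',cv2.resize(im[215:335,190:350],(800,600),interpolation=cv2.INTER_CUBIC))
```

```text
pad minc 448 318 d 157 ell [447.3 317.8] [153.9 154.8]
knob minc 496 125 d 29 ell [495.6 125. ] [26.6 27.3]
lid minc 485 99 d 137 ell [494.5 120.8] [137.  143.5]
[[298, 295], [299, 295], [300, 295], [301, 295], [298, 296], [299, 296], [300, 296], [301, 296], [299, 297], [300, 297], [301, 297]]
[[418.47292328 138.15146634  68.        ]]
```

View pics/z.png

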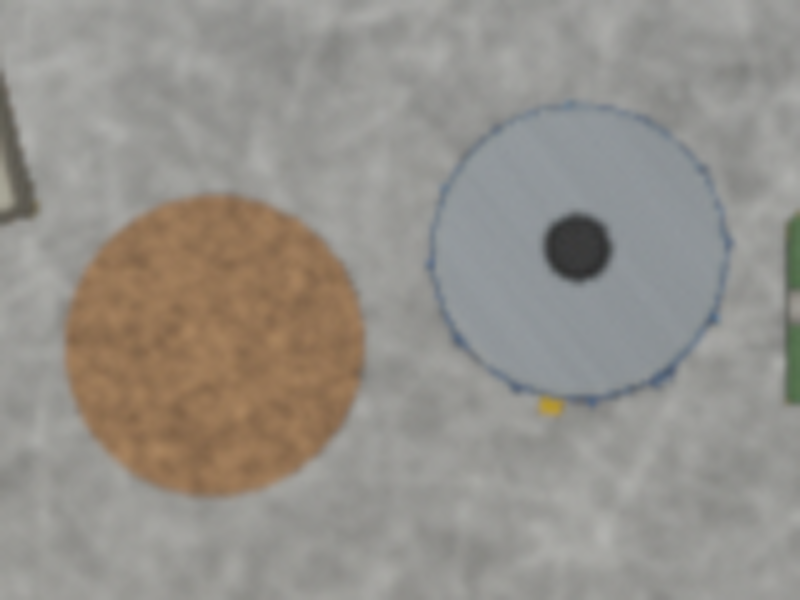

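Knob at (496,125) and pad at (448,318). The pointer is 79 mm from the knob, against an expected 75–83 mm, at a bearing of about 170°. I'll move above the knob and turn the gripper so its long side lies along world x, clear of the vice.

```bash
python3 -m pendant '[{"travel":[0.05,-0.1,0],"delta_rot":[0,0,-0.12],"grip":-1},{"travel":[0.1,-0.2,0],"delta_rot":[0,0,-0.24],"grip":-1},{"travel":[0.15,-0.3,0],"delta_rot":[0,0,-0.36],"grip":-1},{"travel":[0.2,-0.4,0],"delta_rot":[0,0,-0.48],"grip":-1},{"travel":[0.25,-0.5,0],"delta_rot":[0,0,-0.6],"grip":-1},{"travel":[0.28,-0.58,0],"delta_rot":[0,0,-0.72],"grip":-1},{"travel":[0.28,-0.58,0],"delta_rot":[0,0,-0.72],"grip":-1}]' 20
python3 -m pendant '[{"travel":[0.05,-0.1,0],"delta_rot":[0,0,-0.12],"grip":-1},{"travel":[0.1,-0.2,0],"delta_rot":[0,0,-0.24],"grip":-1},{"travel":[0.15,-0.3,0],"delta_rot":[0,0,-0.36],"grip":-1},{"travel":[0.2,-0.4,-0.04],"delta_rot":[0,0,-0.48],"grip":-1},{"travel":[0.25,-0.5,-0.08],"delta_rot":[0,0,-0.6],"grip":-1},{"travel":[0.278,-0.582,-0.12],"delta_rot":[0,0,-0.73],"grip":-1},{"travel":[0.278,-0.582,-0.12],"delta_rot":[0,0,-0.73],"grip":-1},{"travel":[0.278,-0.582,-0.12],"delta_rot":[0,0,-0.73],"grip":-1}]'
python3 - <<'E'
from h import *
o=arm.get_obs(); print(o['joints'])
c=cam('top'); cv2.imwrite('pics/a.png',cv2.resize(c['img'][180:360,180:420],(800,600),interpolation=cv2.INTER_CUBIC))
E
```

```text
time: 1.02
tcp_pos: [386.3, 355.0, 292.3]
tcp_rot: [0.0, 0.481, 0.877, -0.0]
contact_force: [0.6, 0.2, -0.3]
width: 87.3
finger_force: 0.0
time: 2.02
tcp_pos: [495.5, 126.6, 244.1]
tcp_rot: [-0.0, 0.707, 0.707, 0.0]
contact_force: [-0.5, 0.3, 0.7]
width: 87.3
finger_force: 0.0
[-0.65258699  0.05224276  0.36418589  1.86749325 -0.02060944  1.22560998
 -0.28121152]
```

View pics/a.png

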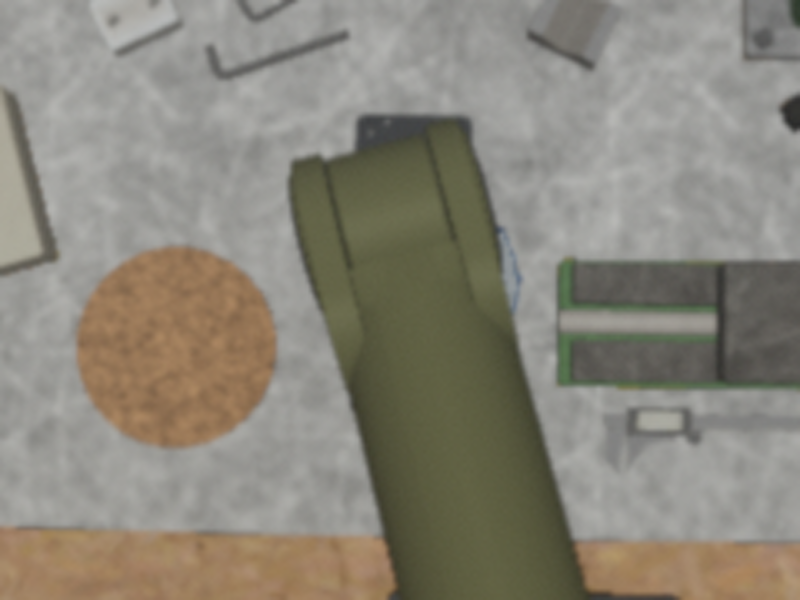

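The arm covers the housing and the long side of the gripper lies along x; the pad at left and the vice at right are both clear. Now I descend and grip the knob.

```bash
python3 -m pendant '[{"travel":[0,-0.004,-0.06],"delta_rot":[0,0,0],"grip":-1},{"travel":[0,-0.004,-0.12],"delta_rot":[0,0,0],"grip":-1},{"travel":[0,-0.004,-0.17],"delta_rot":[0,0,0],"grip":-1},{"travel":[0,-0.004,-0.2],"delta_rot":[0,0,0],"grip":-1},{"travel":[0,-0.004,-0.22],"delta_rot":[0,0,0],"grip":-1},{"travel":[0,-0.004,-0.229],"delta_rot":[0,0,0],"grip":-1},{"travel":[0,-0.004,-0.229],"delta_rot":[0,0,0],"grip":-1}]' 20
python3 -m pendant '[{"travel":[0,0,0],"delta_rot":[0,0,0],"grip":0},{"travel":[0,0,0],"delta_rot":[0,0,0],"grip":0.4},{"travel":[0,0,0],"delta_rot":[0,0,0],"grip":1},{"travel":[0,0,0],"delta_rot":[0,0,0],"grip":1},{"travel":[0,0,0],"delta_rot":[0,0,0],"grip":1},{"travel":[0,0,0],"delta_rot":[0,0,0],"grip":1},{"travel":[0,0,0],"delta_rot":[0,0,0],"grip":1},{"travel":[0,0,0],"delta_rot":[0,0,0],"grip":1}]' 30
```

```text
time: 2.95
tcp_pos: [496.0, 123.8, 152.9]
tcp_rot: [0.0, 0.707, 0.707, 0.0]
contact_force: [-0.7, -0.1, -0.3]
width: 87.4
finger_force: 0.0
time: 3.95
tcp_pos: [495.7, 123.7, 152.7]
tcp_rot: [-0.0, 0.707, 0.707, -0.0]
contact_force: [-0.6, -0.0, 0.2]
width: 32.7
finger_force: 30.0
```

The fingers stopped on the knob at 32.7 mm. Lift.

```bash
python3 -m pendant '[{"travel":[0,0,0.015],"delta_rot":[0,0,0],"grip":1},{"travel":[0,0,0.04],"delta_rot":[0,0,0],"grip":1},{"travel":[0,0,0.07],"delta_rot":[0,0,0],"grip":1},{"travel":[0,0,0.1],"delta_rot":[0,0,0],"grip":1},{"travel":[0,0,0.13],"delta_rot":[0,0,0],"grip":1},{"travel":[0,0,0.15],"delta_rot":[0,0,0],"grip":1},{"travel":[0,0,0.15],"delta_rot":[0,0,0],"grip":1}]'
python3 - <<'E'
from h import *
c=cam('scene'); cv2.imwrite('pics/b.png',cv2.resize(c['img'][130:310,170:410],(800,600),interpolation=cv2.INTER_CUBIC))
E
```

```text
time: 4.82
tcp_pos: [496.2, 123.8, 213.5]
tcp_rot: [0.0, 0.707, 0.707, 0.001]
contact_force: [-0.3, -0.1, -2.0]
width: 32.3
finger_force: 30.0
```

View pics/b.png

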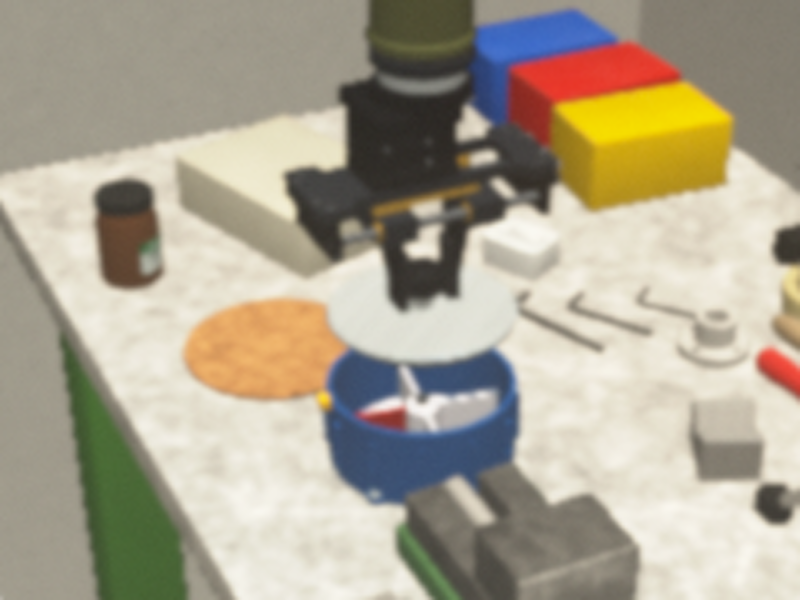

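The lid hangs level above the open housing, with the red vane visible toward the pointer. Next I carry it to the pad.

```bash
python3 -m pendant '[{"travel":[-0.01,0.04,0],"delta_rot":[0,0,0],"grip":1},{"travel":[-0.03,0.12,0],"delta_rot":[0,0,0],"grip":1},{"travel":[-0.05,0.21,0],"delta_rot":[0,0,0],"grip":1},{"travel":[-0.075,0.3,0],"delta_rot":[0,0,0],"grip":1},{"travel":[-0.095,0.39,0],"delta_rot":[0,0,0],"grip":1},{"travel":[-0.115,0.46,0],"delta_rot":[0,0,0],"grip":1},{"travel":[-0.12,0.486,0],"delta_rot":[0,0,0],"grip":1},{"travel":[-0.12,0.486,0],"delta_rot":[0,0,0],"grip":1}]'
python3 -m pendant '[{"travel":[0,0,-0.04],"delta_rot":[0,0,0],"grip":1},{"travel":[0,0,-0.1],"delta_rot":[0,0,0],"grip":1},{"travel":[0,0,-0.16],"delta_rot":[0,0,0],"grip":1},{"travel":[0,0,-0.21],"delta_rot":[0,0,0],"grip":1},{"travel":[0,0,-0.25],"delta_rot":[0,0,0],"grip":1},{"travel":[0,0,-0.27],"delta_rot":[0,0,0],"grip":1},{"travel":[0,0,-0.277],"delta_rot":[0,0,0],"grip":1},{"travel":[0,0,-0.277],"delta_rot":[0,0,0],"grip":1}]'
```

```text
time: 5.88
tcp_pos: [447.3, 318.5, 212.2]
tcp_rot: [0.0, 0.707, 0.707, -0.001]
contact_force: [-0.4, -1.5, -3.7]
width: 32.5
finger_force: 30.0
time: 6.88
tcp_pos: [448.1, 318.2, 102.3]
tcp_rot: [0.0, 0.707, 0.707, 0.0]
contact_force: [-0.3, 0.7, -3.2]
width: 32.5
finger_force: 30.0
```

```bash
python3 -m pendant '[{"travel":[0,0,-0.004],"delta_rot":[0,0,0],"grip":1},{"travel":[0,0,-0.008],"delta_rot":[0,0,0],"grip":1},{"travel":[0,0,-0.011],"delta_rot":[0,0,0],"grip":1},{"travel":[0,0,-0.013],"delta_rot":[0,0,0],"grip":1},{"travel":[0,0,-0.014],"delta_rot":[0,0,0],"grip":1},{"travel":[0,0,-0.014],"delta_rot":[0,0,0],"grip":1}]'
```

```text
time: 7.62
tcp_pos: [447.9, 318.1, 96.7]
tcp_rot: [-0.0, 0.707, 0.707, 0.0]
contact_force: [-1.0, -0.7, 0.4]
width: 32.3
finger_force: 30.0
```

The weight has come off (-3.2 to +0.4 N), so the lid is on the pad. Release and rise, then look into the housing.

```bash
python3 -m pendant '[{"travel":[0,0,0],"delta_rot":[0,0,0],"grip":0.2},{"travel":[0,0,0],"delta_rot":[0,0,0],"grip":0},{"travel":[0,0,0],"delta_rot":[0,0,0],"grip":-0.5},{"travel":[0,0,0],"delta_rot":[0,0,0],"grip":-1},{"travel":[0,0,0],"delta_rot":[0,0,0],"grip":-1},{"travel":[0,0,0],"delta_rot":[0,0,0],"grip":-1}]'
python3 -m pendant '[{"travel":[0,0,0.03],"delta_rot":[0,0,0],"grip":-1},{"travel":[0,0,0.1],"delta_rot":[0,0,0],"grip":-1},{"travel":[0,0,0.2],"delta_rot":[0,0,0],"grip":-1},{"travel":[0,0,0.3],"delta_rot":[0,0,0],"grip":-1},{"travel":[0,0,0.35],"delta_rot":[0,0,0],"grip":-1},{"travel":[0,0,0.35],"delta_rot":[0,0,0],"grip":1},{"travel":[0,0,0.35],"delta_rot":[0,0,0],"grip":1},{"travel":[0,0,0.35],"delta_rot":[0,0,0],"grip":1}]'
python3 - <<'E'
from h import *
c=cam('top'); im=c['img']; cv2.imwrite('pics/c.png',cv2.resize(im[215:335,190:350],(800,600),interpolation=cv2.INTER_CUBIC))
hsv=cv2.cvtColor(im,cv2.COLOR_BGR2HSV)
m=cv2.inRange(hsv,(0,110,60),(8,255,255))|cv2.inRange(hsv,(172,110,60),(180,255,255)); k=np.zeros_like(m);k[225:310,265:350]=m[225:310,265:350]
q=np.argwhere(k)[:,::-1]; P=ray(c,q,47); print(len(q),P.mean(0),P[P[:,0].argmin()],P[P[:,0].argmax()])
b=cv2.inRange(hsv,(100,120,30),(125,255,255)); k=np.zeros_like(b);k[225:310,265:350]=b[225:310,265:350]
ct=max(cv2.findContours(k,cv2.RETR_EXTERNAL,cv2.CHAIN_APPROX_NONE)[0],key=cv2.contourArea)
P=ray(c,ct.reshape(-1,2),70)[:,:2].astype(np.float32); print('rim',cv2.minEnclosingCircle(P),cv2.fitEllipse(P))
E
```

```text
time: 8.38
tcp_pos: [447.9, 318.1, 96.3]
tcp_rot: [0.0, 0.707, 0.707, 0.0]
contact_force: [0.4, 0.1, -0.6]
width: 75.7
finger_force: 0.0
time: 9.38
tcp_pos: [447.3, 317.7, 234.9]
tcp_rot: [-0.0, 0.707, 0.707, -0.001]
contact_force: [-0.9, 0.5, 0.3]
width: 64.6
finger_force: 0.0Traceback (most recent call last):
  File "<stdin>", line 5, in <module>
  File "h.py", line 6, in ray
    u=cv2.undistortPoints(np.array(p,float).reshape(-1,1,2),c['K'],c['D']).reshape(-1,2)
      ~~~~~~~~~~~~~~~~~~~^^^^^^^^^^^^^^^^^^^^^^^^^^^^^^^^^^^^^^^^^^^^^^^^^
cv2.error: OpenCV(4.12.0) /io/opencv/modules/calib3d/src/undistort.dispatch.cpp:347: error: (-215:Assertion failed) CV_IS_MAT(_src) && CV_IS_MAT(_dst) && (_src->rows == 1 || _src->cols == 1) && (_dst->rows == 1 || _dst->cols == 1) && _src->cols + _src->rows - 1 == _dst->rows + _dst->cols - 1 && (CV_MAT_TYPE(_src->type) == CV_32FC2 || CV_MAT_TYPE(_src->type) == CV_64FC2) && (CV_MAT_TYPE(_dst->type) == CV_32FC2 || CV_MAT_TYPE(_dst->type) == CV_64FC2) in function 'cvUndistortPointsInternal'
```

View pics/c.png

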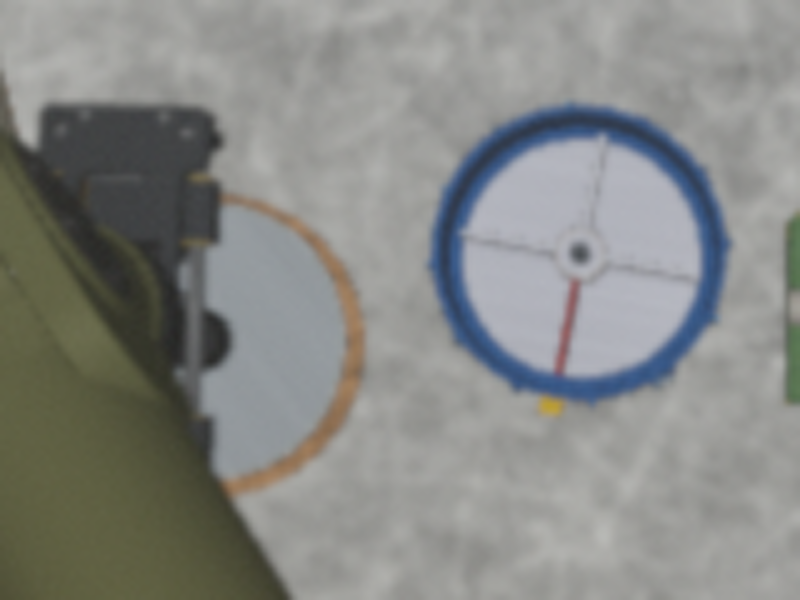

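The lid is centred on the pad. The hub is at crop (580,253) and the red vane runs from crop (575,283) to (560,373), toward the pointer at (551,406). Now I turn these into positions, using a looser red mask.

Run:
```python
from h import *
c=cam('top'); im=c['img']; hsv=cv2.cvtColor(im,cv2.COLOR_BGR2HSV)
def sub(m):
    k=np.zeros_like(m);k[225:310,265:350]=m[225:310,265:350];return k
f=lambda u,v:[190+u/5-.4,215+v/5-.4]
print('hub',ray(c,[f(580,253)],54)); V=ray(c,[f(575,283),f(560,373)],47);print('red',V); d=V[1]-V[0]; print(np.degrees(np.arctan2(d[1],d[0])))
q=np.argwhere(sub(cv2.inRange(hsv,(0,70,60),(10,255,255))|cv2.inRange(hsv,(168,70,60),(180,255,255))))[:,::-1]
P=ray(c,q,47); print(len(q),P.mean(0))
b=sub(cv2.inRange(hsv,(100,110,30),(125,255,255)))
ct=max(cv2.findContours(b,cv2.RETR_EXTERNAL,cv2.CHAIN_APPROX_NONE)[0],key=cv2.contourArea)
P=ray(c,ct.reshape(-1,2),70)[:,:2].astype(np.float32); print('rim',cv2.minEnclosingCircle(P),cv2.fitEllipse(P))
```

```text
hub [[496.3840946  125.08148265  54.        ]]
red [[481.45352007 127.49564305  47.        ]
 [435.58635855 134.21810031  47.        ]]
171.66188827970012
12 [458.57997308 131.11490407  47.        ]
rim ((495.7811584472656, 125.29463958740234), 72.9245834350586) ((495.9339904785156, 125.44995880126953), (142.15008544921875, 142.63673400878906), 140.17286682128906)
```

Axis at (496,125.3), vane at 171°. I enter with closed fingers in the pocket clockwise of the red vane, at 126° and r = 40 mm, which puts the TCP at (472.5,157.7).

```bash
python3 -m pendant '[{"travel":[0.01,-0.06,0],"delta_rot":[0,0,0],"grip":1},{"travel":[0.02,-0.14,0],"delta_rot":[0,0,0],"grip":1},{"travel":[0.035,-0.23,0],"delta_rot":[0,0,0],"grip":1},{"travel":[0.05,-0.32,0],"delta_rot":[0,0,0],"grip":1},{"travel":[0.063,-0.39,0],"delta_rot":[0,0,0],"grip":1},{"travel":[0.063,-0.4,0],"delta_rot":[0,0,0],"grip":1},{"travel":[0.063,-0.4,0],"delta_rot":[0,0,0],"grip":1},{"travel":[0.063,-0.4,0],"delta_rot":[0,0,0],"grip":1}]' 30
python3 - <<'E'
from h import *
c=cam('scene'); cv2.imwrite('pics/d.png',cv2.resize(c['img'][140:290,200:400],(800,600),interpolation=cv2.INTER_CUBIC))
E
```

```text
time: 10.48
tcp_pos: [472.7, 159.6, 236.1]
tcp_rot: [-0.0, 0.707, 0.708, -0.0]
contact_force: [-0.8, -0.1, -0.2]
width: 0.5
finger_force: 0.0
```

View pics/d.png

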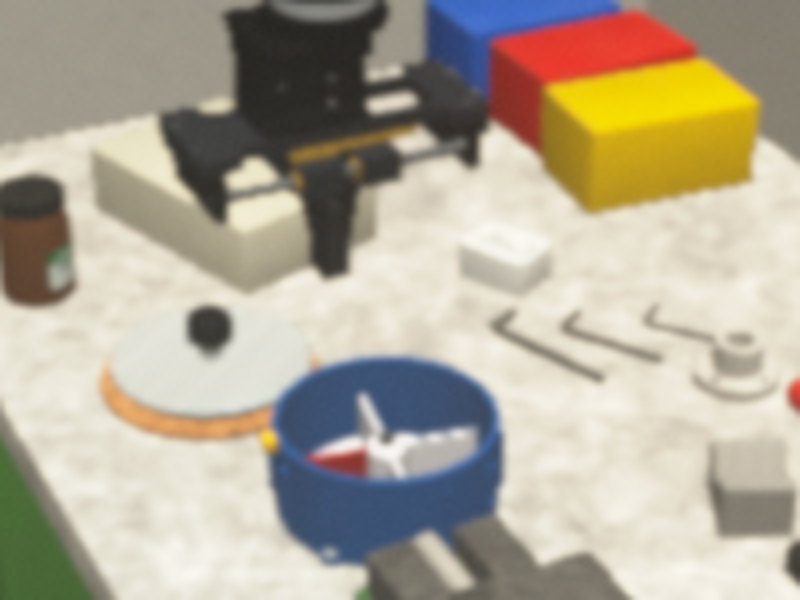

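The lid lies on the pad knob up and the fingers are closed above the near-left pocket. Descend.

```bash
python3 -m pendant '[{"travel":[0,0,-0.05],"delta_rot":[0,0,0],"grip":1},{"travel":[0,0,-0.12],"delta_rot":[0,0,0],"grip":1},{"travel":[0,0,-0.19],"delta_rot":[0,0,0],"grip":1},{"travel":[0,0,-0.25],"delta_rot":[0,0,0],"grip":1},{"travel":[0,0,-0.3],"delta_rot":[0,0,0],"grip":1},{"travel":[0,0,-0.33],"delta_rot":[0,0,0],"grip":1},{"travel":[0,0,-0.343],"delta_rot":[0,0,0],"grip":1},{"travel":[0,0,-0.343],"delta_rot":[0,0,0],"grip":1}]'
python3 - <<'E'
import numpy as np
# commanded offsets along the circle r=40 about axis, from 126 deg, ten deg steps, per call of 8 rows
a=[126+10*i for i in range(0,39)]
for k in range(0,38,8):
    s=[np.round(np.array([np.cos(np.radians(x))-np.cos(np.radians(a[k])),np.sin(np.radians(x))-np.sin(np.radians(a[k]))])*.1,3).tolist() for x in a[k+1:k+9]]
    print(a[k],a[min(k+8,38)],s)
E
```

```text
time: 11.52
tcp_pos: [473.2, 158.3, 99.2]
tcp_rot: [0.0, 0.707, 0.707, 0.0]
contact_force: [0.3, 0.2, -0.3]
width: 0.6
finger_force: 0.0
126 206 [[-0.013, -0.011], [-0.024, -0.025], [-0.033, -0.04], [-0.038, -0.057], [-0.041, -0.074], [-0.041, -0.091], [-0.037, -0.108], [-0.031, -0.125]]
206 286 [[0.009, -0.015], [0.02, -0.028], [0.034, -0.039], [0.049, -0.048], [0.066, -0.053], [0.083, -0.056], [0.1, -0.056], [0.117, -0.052]]
286 366 [[0.016, 0.006], [0.031, 0.015], [0.044, 0.027], [0.055, 0.04], [0.064, 0.055], [0.069, 0.072], [0.072, 0.089], [0.072, 0.107]]
366 446 [[-0.003, 0.017], [-0.01, 0.033], [-0.019, 0.048], [-0.03, 0.061], [-0.044, 0.072], [-0.059, 0.081], [-0.075, 0.087], [-0.092, 0.089]]
446 506 [[-0.017, -0.0], [-0.035, -0.004], [-0.051, -0.01], [-0.066, -0.019], [-0.079, -0.03], [-0.09, -0.044]]
```

```bash
python3 -m pendant '[{"travel":[-0.013,-0.011,0],"delta_rot":[0,0,0],"grip":1},{"travel":[-0.024,-0.025,0],"delta_rot":[0,0,0],"grip":1},{"travel":[-0.033,-0.04,0],"delta_rot":[0,0,0],"grip":1},{"travel":[-0.038,-0.057,0],"delta_rot":[0,0,0],"grip":1},{"travel":[-0.041,-0.074,0],"delta_rot":[0,0,0],"grip":1},{"travel":[-0.041,-0.091,0],"delta_rot":[0,0,0],"grip":1},{"travel":[-0.037,-0.108,0],"delta_rot":[0,0,0],"grip":1},{"travel":[-0.031,-0.125,0],"delta_rot":[0,0,0],"grip":1}]'
python3 - <<'E'
from h import *
c=cam('scene'); cv2.imwrite('pics/e.png',cv2.resize(c['img'][180:300,230:390],(800,600),interpolation=cv2.INTER_CUBIC))
E
```

```text
time: 12.52
tcp_pos: [460.4, 107.4, 98.8]
tcp_rot: [-0.0, 0.707, 0.707, -0.0]
contact_force: [-0.3, 2.9, 0.1]
width: 0.5
finger_force: 0.8
```

View pics/e.png

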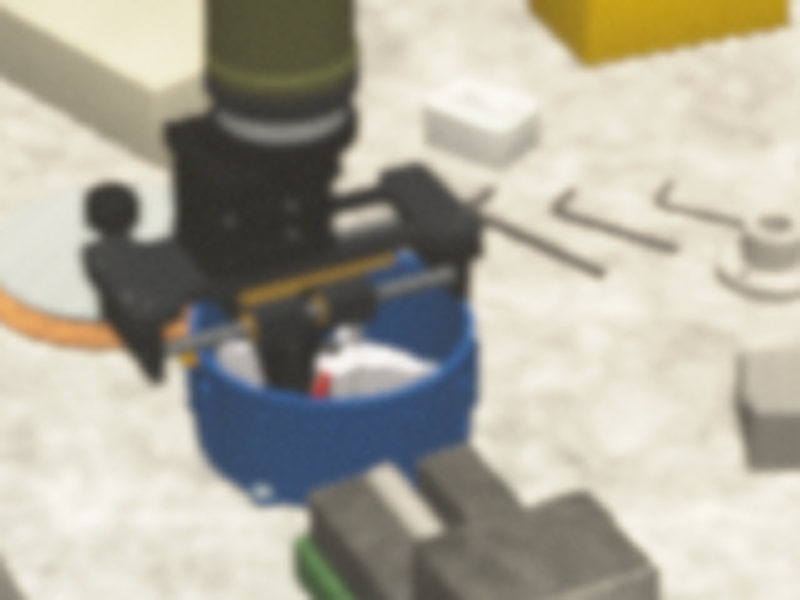

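The fingers are pushing the red vane, now just ahead of them at crop (322,383), with about 3 N and the gripper body clear of the rim. Continue round.

```bash
python3 -m pendant '[{"travel":[0.009,-0.015,0],"delta_rot":[0,0,0],"grip":1},{"travel":[0.02,-0.028,0],"delta_rot":[0,0,0],"grip":1},{"travel":[0.034,-0.039,0],"delta_rot":[0,0,0],"grip":1},{"travel":[0.049,-0.048,0],"delta_rot":[0,0,0],"grip":1},{"travel":[0.066,-0.053,0],"delta_rot":[0,0,0],"grip":1},{"travel":[0.083,-0.056,0],"delta_rot":[0,0,0],"grip":1},{"travel":[0.1,-0.056,0],"delta_rot":[0,0,0],"grip":1},{"travel":[0.117,-0.052,0],"delta_rot":[0,0,0],"grip":1}]'
python3 -m pendant '[{"travel":[0.016,0.006,0],"delta_rot":[0,0,0],"grip":1},{"travel":[0.031,0.015,0],"delta_rot":[0,0,0],"grip":1},{"travel":[0.044,0.027,0],"delta_rot":[0,0,0],"grip":1},{"travel":[0.055,0.04,0],"delta_rot":[0,0,0],"grip":1},{"travel":[0.064,0.055,0],"delta_rot":[0,0,0],"grip":1},{"travel":[0.069,0.072,0],"delta_rot":[0,0,0],"grip":1},{"travel":[0.072,0.089,0],"delta_rot":[0,0,0],"grip":1},{"travel":[0.072,0.107,0],"delta_rot":[0,0,0],"grip":1}]'
python3 -m pendant '[{"travel":[-0.003,0.017,0],"delta_rot":[0,0,0],"grip":1},{"travel":[-0.01,0.033,0],"delta_rot":[0,0,0],"grip":1},{"travel":[-0.019,0.048,0],"delta_rot":[0,0,0],"grip":1},{"travel":[-0.03,0.061,0],"delta_rot":[0,0,0],"grip":1},{"travel":[-0.044,0.072,0],"delta_rot":[0,0,0],"grip":1},{"travel":[-0.059,0.081,0],"delta_rot":[0,0,0],"grip":1},{"travel":[-0.075,0.087,0],"delta_rot":[0,0,0],"grip":1},{"travel":[-0.092,0.089,0],"delta_rot":[0,0,0],"grip":1}]'
```

```text
time: 13.58
tcp_pos: [507.8, 87.0, 99.0]
tcp_rot: [0.0, 0.707, 0.707, -0.0]
contact_force: [-2.4, 0.5, -0.0]
width: 0.5
finger_force: 0.9
time: 14.58
tcp_pos: [536.4, 130.3, 99.1]
tcp_rot: [0.0, 0.707, 0.707, 0.0]
contact_force: [-0.3, -2.6, -0.1]
width: 0.1
finger_force: 0.9
time: 15.58
tcp_pos: [499.5, 165.8, 99.3]
tcp_rot: [0.0, 0.707, 0.707, 0.001]
contact_force: [2.3, -0.5, -0.7]
width: 0.7
finger_force: 1.1
```

```bash
python3 -m pendant '[{"travel":[-0.017,0,0],"delta_rot":[0,0,0],"grip":1},{"travel":[-0.035,-0.004,0],"delta_rot":[0,0,0],"grip":1},{"travel":[-0.051,-0.01,0],"delta_rot":[0,0,0],"grip":1},{"travel":[-0.066,-0.019,0],"delta_rot":[0,0,0],"grip":1},{"travel":[-0.079,-0.03,0],"delta_rot":[0,0,0],"grip":1},{"travel":[-0.088,-0.041,0],"delta_rot":[0,0,0],"grip":1},{"travel":[-0.092,-0.047,0],"delta_rot":[0,0,0],"grip":1},{"travel":[-0.094,-0.051,0],"delta_rot":[0,0,0],"grip":1}]'
python3 -m pendant '[{"travel":[0,0,0],"delta_rot":[0,0,0],"grip":1},{"travel":[0,0,0],"delta_rot":[0,0,0],"grip":1},{"travel":[0.007,0.01,0],"delta_rot":[0,0,0],"grip":1},{"travel":[0.015,0.02,0],"delta_rot":[0,0,0],"grip":1},{"travel":[0.015,0.02,0],"delta_rot":[0,0,0],"grip":1},{"travel":[0.015,0.02,0.08],"delta_rot":[0,0,0],"grip":1},{"travel":[0.015,0.02,0.2],"delta_rot":[0,0,0],"grip":1},{"travel":[0.015,0.02,0.3],"delta_rot":[0,0,0],"grip":1}]'
python3 -m pendant '[{"travel":[0,0.06,0.05],"delta_rot":[0,0,0],"grip":1},{"travel":[0,0.15,0.05],"delta_rot":[0,0,0],"grip":1},{"travel":[0,0.25,0.05],"delta_rot":[0,0,0],"grip":1},{"travel":[0,0.35,0.05],"delta_rot":[0,0,0],"grip":1},{"travel":[0,0.42,0.05],"delta_rot":[0,0,0],"grip":1},{"travel":[0,0.45,0.05],"delta_rot":[0,0,0],"grip":1},{"travel":[0,0.45,0.05],"delta_rot":[0,0,0],"grip":1}]'
python3 - <<'E'
from h import *
c=cam('top'); im=c['img']; hsv=cv2.cvtColor(im,cv2.COLOR_BGR2HSV)
k=cv2.inRange(hsv,(0,70,60),(10,255,255))|cv2.inRange(hsv,(168,70,60),(180,255,255)); m=np.zeros_like(k);m[225:310,265:350]=k[225:310,265:350]
q=np.argwhere(m)[:,::-1]; P=ray(c,q,47)[:,:2]; d=P.mean(0)-[496,125.3]; print(len(q),P.mean(0),np.degrees(np.arctan2(d[1],d[0])))
cv2.imwrite('pics/f.png',cv2.resize(im[215:335,190:350],(800,600),interpolation=cv2.INTER_CUBIC))
E
```

```text
time: 16.58
tcp_pos: [461.6, 145.1, 99.0]
tcp_rot: [-0.0, 0.707, 0.707, -0.0]
contact_force: [1.5, 1.3, -0.6]
width: 0.8
finger_force: 0.6
time: 17.58
tcp_pos: [467.9, 153.2, 220.7]
tcp_rot: [0.0, 0.707, 0.707, 0.0]
contact_force: [0.3, 0.3, -0.6]
width: 0.2
finger_force: 0.0
time: 18.45
tcp_pos: [467.9, 333.0, 238.8]
tcp_rot: [0.0, 0.707, 0.707, -0.0]
contact_force: [0.9, -0.9, -0.0]
width: 0.6
finger_force: 0.0
16 [457.75604497 129.98556397] 173.01505961432622
```

View pics/f.png

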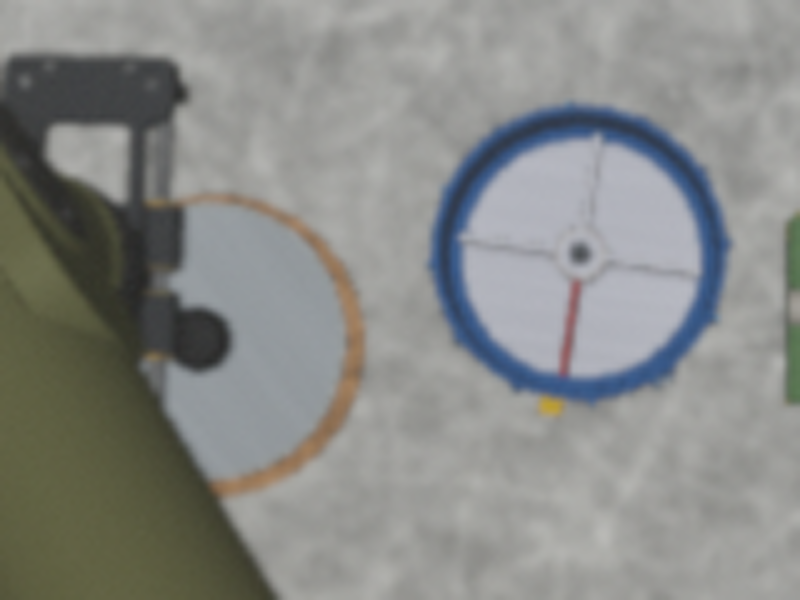

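The red vane is back at the pointer at 173.0°, against 171.2° at the start (about 0.03 rad off, by the same mask). The lid is centred on the pad, and the robot touches nothing.

```bash
python3 -c "
from bench import arm
print(arm.sign_off())"
```

```text
the job is handed in; nothing more can be done
None
```

The job is handed in (no verdict was returned): the lid is on the cork pad, knob up and centred, and the impeller has made one full turn counter-clockwise, with the red vane about 0.03 rad from its starting place at the yellow pointer.

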